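Load a small board on edge into a spring clamp

ROBOT

A 6-joint arm with a two-finger parallel gripper is mounted at the origin on a cart in front of the work surface, level with it; the furniture and walls round the work are solid. World frame = base frame: x ahead of the robot, y to its left, z up, the work surface at z = 0. Lengths are in m, angles in degrees, forces in N, time in s.
With the tool pointing down it reaches from about 0.4 to 0.825 m from the base axis. Payload 7 kg.
Tool frame: the origin (TCP) lies midway between the tips of the shut fingers; the grasp point (between the pads) lies r.tcp_to_grasp behind it (r.tcp_to_grasp is the distance from the TCP to the grasp point, in m); x points along the fingers, y is the direction in which the jaws open and shut, and the axes are right-handed (so a half turn about x gives the same grasp; the last joint's range is limited). The gripper opens to 88 mm and grips with 3 to 60 N. Pads are 19 mm wide; open, the fingers measure 130 mm over their backs; the gripper's body (78 mm by 193 mm) begins 47 mm behind the grasp point.
Start: joints at [83.887, 20.546, 0.682, 0, -70.136, -16.507], TCP at [0.26, 0.623, 0.227] pointing down, gripper open.
Joint ranges: [-176.03, 176.03], [-82.01, 121.73], [-58.28, 71.71], [-173.87, 95.51], [-174.79, -0.11], [-173.66, 173.66]. Speed limits (degrees/s): [136.94, 136.94, 172.46, 180, 180, 180].

INTERFACE

Orientations are given as [roll, pitch, yaw] about the fixed x, y, z axes, in that order (R = Rz(yaw) Ry(pitch) Rx(roll)).
In Python, from plant import r gives the robot as it stands.
- The arm moves only by the tool carry_out, never from a script. Its argument "moves" is a list of rows, each a list of 7 numbers: the shift along the world's x, y, z in mm, then the turn, a rotation vector about the world's x, y, z in rad, then the opening in per cent of the stroke, from 0 (shut) to 100 (fully open). In form: [[x, y, z, wx, wy, wz, claw], ...]. A call has 1 to 5 rows; each row is the pose to reach, as a shift and turn from the pose commanded when the call began; what a row does not reach only later rows make up. A row lasts 1/10 s, in which the tool goes at most 50 mm and 8.59 degrees, less where a joint would pass 70% of its speed; a pose out of reach is approached as far as the arm can. A call with a gripper value outside its range is refused whole. The fingers move at their own pace and stop on an object; "squeeze" is the grip in N (left out, the last holds). Time passes only in rows, so rows that repeat a pose let the fingers close. It gives the time, the measured TCP pose, the force and the opening at its end, in the units of the state.
- r.get_state(): the state, without advancing time (a new reading comes with each control period).
- r.capture(name): name is "side" or "top" or "wrist"; returns the picture (480x640x3 uint8, blue, green, red); there is no depth.
- r.camera_params(name): a dict with "K" (3x3 intrinsics, pixels), "rvec" (rotation vector, rad) and "tvec" (3), from world to camera coordinates, as OpenCV has them. Camera axes: x right, y down, z forward; pixel columns grow to the right and rows downward; lengths in m; the calibration is good to about 2 mm. A picture is of the moment at which its call begins: read the wrist's pose just before it. camera_params takes no time and is no camera call; for the wrist camera it gives the pose at the moment of the call.
- r.close_job(): hands the job in, once; it reports no verdict.
The state is a dict: "time_s": time; "joints": joint angles; "qd": joint speeds; "joint_torque": joint torques, N m; "tcp_pos": TCP position; "eef_rot": TCP orientation; "contact_force": force on the tool from outside, world axes, zero at the start; "moment": the same for the moment, N m; "gripper_width": finger opening in m.
Only numpy, scipy, OpenCV 4.12 (cv2) and the standard library are available. Lean on these libraries where they do the work, as an engineer would, in place of code of your own. Each camera call takes 0.05 s, during which the arm holds its last target. There are 200 camera calls.

TASK

Take the small wooden board that leans in the sloping rack and load it into the spring clamp in front of it: push the sprung jaw back to open the gap, slip the board in between the jaw and the low fixed stop, and let the spring close on its two ends. The board must stand upright on a long thin edge, down on the clamp's base, square with the clamp and near the middle of the jaw, held by the spring alone. Leave the mallet, brush and wooden disc where they are.

Things in the scene. Friction and masses are not known exactly. Their poses are not given: they have to be found in the camera images.
- board_center (a point): Centre of the loose pale wooden board with a thin scribed border on both faces: 100 mm long (its y axis), 64 mm high (z), 14 mm thick (x), about 90 g. At the start it leans in the rack on a long thin edge, tilted 18 degrees from upright with its top on the robot's side, so its z axis points up and somewhat back towards the robot. Its upper half and the middle of its length (54 mm) are free of the rack on both faces.
- board: The same board; origin at the middle of its lower long edge (32 mm below the centre along its z axis), axes as for board_center.
- rack_middle (a point): Fixed wooden sloping rack, base 85 x 108 mm, near the far side of the work. This point is where the middle of the board's lower edge rests, 36 mm above the bench. x points horizontally away from the robot's side (the board's top leans to -x), y along the board. Two ribs, 27 to 45 mm to either side of the middle, carry the board's under face up to 38 mm from its lower edge; toes 5 mm high stand in front of the upper face.
- clamp_seat (a point): Where the centre of the loaded board belongs, in the fixed spring clamp that stands nearer the robot than the rack: 44 mm above the bench, so that the board's lower edge is on the base plate. y runs along the clamp from the sprung jaw to the fixed stop, x across it, z up. The clamp's wooden base plate is 66 x 205 mm and 12 mm thick.
- stop_face (a point): Top middle of the fixed stop's face, which looks to -y (to the jaw), 50 mm in +y from clamp_seat. The stop is a steel block 42 mm wide, 18 mm long, only 18 mm higher than the base plate. Axes as for clamp_seat. Nothing stands beside the gap between stop and jaw.
- jaw_face (a point): Centre of the face of the sprung jaw that looks to +y (to the fixed stop), 22 mm above the base plate. The jaw is a steel block 46 mm wide, 16 mm thick; its top is 45 mm above the base plate, so 27 mm above the top of the fixed stop. Axes as for clamp_seat. At rest the gap to the fixed stop is 86 mm. Behind it are an end block and spring barrels, 36 mm above the plate.
- jaw (a joint): How far the sprung jaw is pushed back in the clamp's -y direction, m: 0 at rest, at most 0.028; the 100 mm board just fits at 0.014. A spring returns it: 2 N at rest, 4 N at 0.014, 6 N at 0.028. It closes as soon as it is let go.
- mallet: Wooden carving mallet, 69 x 220 x 68 mm, lying at the back of the bench. Bystander. Origin under its centre.
- dust_brush: Flat bench brush with a wooden handle, 47 x 169 x 16 mm, lying at the bench's front edge. Bystander. Origin under its centre.
- offcut_round: Round wooden disc (branch slice), 57 mm across, 18 mm high, lying at the back. Bystander. Origin under its centre.

How it is judged:
By the outcome, as a careful person would: the job done as asked, in the order asked, and still so for the second after the job is handed in, with the robot touching nothing.
It also fails if it takes over 42 s, if anything falls off the work surface, if the arm or the gripper's body presses on something with over 40 N, if the wrist force passes 120 N, or if a joint passes its speed limit or range.

## Working session

There is one attempt and no reset: what is moved stays moved. The work goes in short steps, Python scripts to look and compute and a tool call to move; the robot and the scene stay as the last step left them, time stands still between calls to the robot, and variables do not carry over. Pictures are saved under pics/ and viewed, about 8 in all and at most 12, crops included, and the job is handed in when it is done.

Besides the shell and the picture viewer there is one more tool, called after "Request:" in YAML: its name, and indented under it one key for each argument. carry_out: Moves the arm, as the interface text tells. Its arguments: {"type":"object","properties":{"moves":{"type":"array"},"squeeze":{"type":"number"}},"required":["moves"]}

```bash
ls; mkdir -p pics; python3 - <<'E'
from plant import r
import cv2,numpy as np
s=r.get_state();print({k:np.round(v,3).tolist() for k,v in s.items()},r.tcp_to_grasp)
for n in("side","top","wrist"):
    cv2.imwrite(f"pics/{n}0.png",r.capture(n));p=r.camera_params(n)
    R=cv2.Rodrigues(np.array(p["rvec"],float))[0];print(n,np.round(p["K"],1).tolist(),np.round(-R.T@np.ravel(p["tvec"]),3),np.round(R,3).tolist())
E
```

```text
pics
{'time_s': 0.0, 'joints': [83.888, 20.592, 0.633, -0.019, -70.137, -16.507], 'qd': [-0.055, -0.045, -0.059, -0.015, 0.01, -0.07], 'joint_torque': [-0.001, -58.273, 29.305, 6.997, 0.007, -0.0], 'tcp_pos': [0.259, 0.623, 0.226], 'eef_rot': [96.009, 89.903, -106.617], 'contact_force': [0.449, -0.097, 0.651], 'moment': [0.043, -0.005, -0.0], 'gripper_width': 0.088} 0.0188
side [[565.0, 0.0, 315.3], [0.0, 565.0, 242.4], [0.0, 0.0, 1.0]] [0.54  1.135 0.465] [[-1.0, -0.001, -0.004], [0.003, 0.395, -0.919], [0.003, -0.919, -0.395]]
top [[570.4, 0.0, 310.5], [0.0, 570.4, 246.2], [0.0, 0.0, 1.0]] [0.359 0.256 1.088] [[0.004, -0.999, 0.054], [-0.985, -0.013, -0.175], [0.175, -0.052, -0.983]]
wrist [[347.4, 0.0, 318.6], [0.0, 347.4, 247.4], [0.0, 0.0, 1.0]] [0.334 0.592 0.384] [[-0.385, -0.923, 0.002], [-0.882, 0.369, 0.293], [-0.271, 0.111, -0.956]]
```

View pics/top0.png

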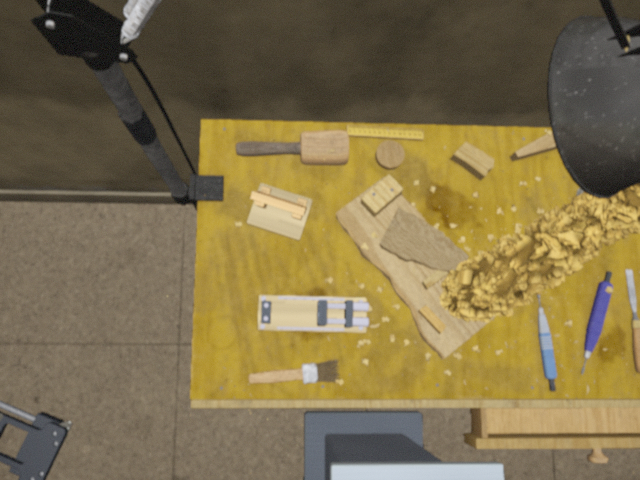

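View pics/side0.png

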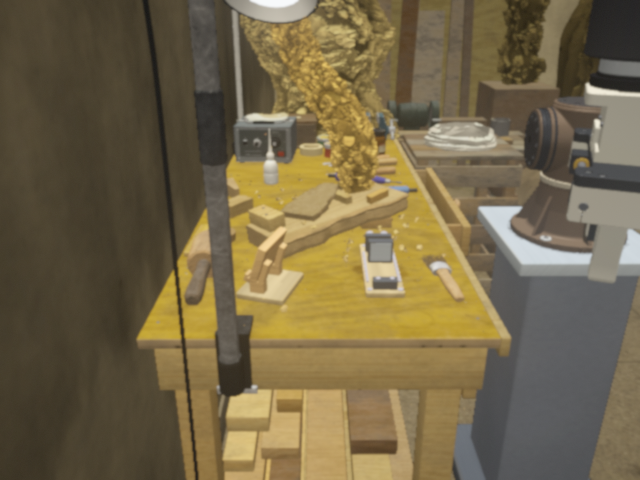

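The top view shows the rack at about (280,210), the clamp at (313,313) with its stop at the left (265,312), which is +y, and its jaw at (322,313). The side view confirms this: the rack is at (270,270) and the clamp at (380,265). I'll enlarge both.

```bash
python3 - <<'E'
import cv2,numpy as np
a=cv2.imread("pics/top0.png")[170:345,235:385]
b=cv2.imread("pics/side0.png")[220:310,230:420]
cv2.imwrite("pics/c1.png",cv2.resize(a[:, :],None,fx=3.4,fy=3.4,interpolation=cv2.INTER_CUBIC))
cv2.imwrite("pics/c2.png",cv2.resize(b,None,fx=4,fy=4,interpolation=cv2.INTER_CUBIC))
E
```

```text
(no output)
```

View pics/c1.png

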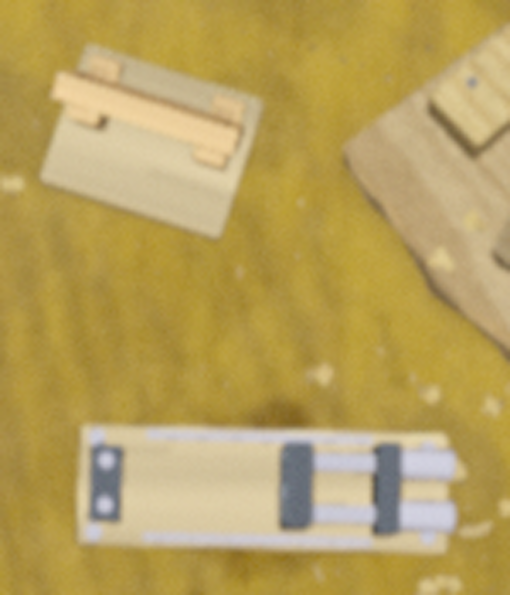

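View pics/c2.png

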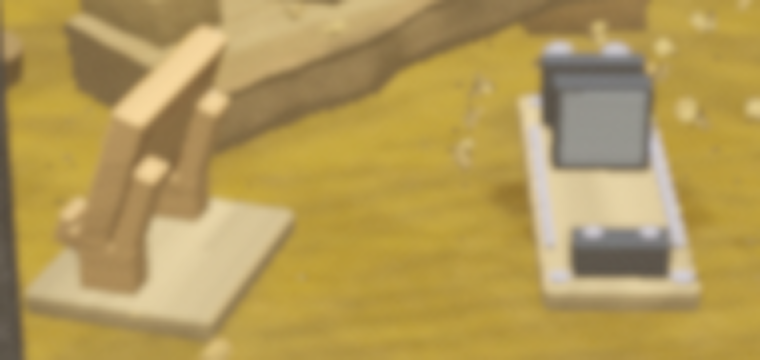

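Enlarged, the rack board's top face runs from crop1 (55,85) to (240,140). The clamp plate's corners are at (82,427), (446,435), (446,552) and (80,545). The +y end is the stop, and the board leans towards the robot as described. Next I fit both poses.

```bash
cat > h.py <<'E'
from plant import r
import numpy as np,cv2
from scipy.optimize import least_squares
from scipy.spatial.transform import Rotation as Ro
def pose(x,y,yaw,P):
    c,s=np.cos(yaw),np.sin(yaw); P=np.asarray(P,float)
    return np.c_[x+c*P[:,0]-s*P[:,1], y+s*P[:,0]+c*P[:,1], P[:,2]]
def proj(n,W,p=None):
    p=p or r.camera_params(n)
    return cv2.projectPoints(W,np.array(p["rvec"],float),np.array(p["tvec"],float),np.array(p["K"]),None)[0][:,0]
def fit(obs,x0):
    f=lambda v:np.concatenate([(proj(o[0],pose(*v,o[1]),o[3] if len(o)>3 else None)-np.array(o[2])).ravel() for o in obs])
    s=least_squares(f,x0,loss="soft_l1",x_scale=[.01,.01,.05]);return s.x,np.round(f(s.x).reshape(-1,2),1)
s18,c18=np.sin(np.radians(18)),np.cos(np.radians(18))
def B(x,y,z): return [x*c18-z*s18,y,.036+x*s18+z*c18]
E
python3 - <<'E'
from h import *
c1=lambda L:[(a/3.4+235-.35,b/3.4+170-.35) for a,b in L]
c2=lambda L:[(a/4+230-.37,b/4+220-.37) for a,b in L]
t=.064
rk=[("top",[B(.007,.05,t),B(-.007,.05,t),B(.007,-.05,t),B(-.007,-.05,t)],c1([(60,72),(53,98),(243,127),(236,155)])),
    ("side",[B(-.007,.05,t),B(.007,.05,t),B(-.007,-.05,t)],c2([(137,124),(113,112),(226,38)]))]
v,e=fit(rk,[.68,.3,-.29]);print("rack",v[:2],np.degrees(v[2]),e.tolist())
# clamp: seat at origin; stop block y .05...068 top z .030; jaw face y -.036, top .057
cl=[("top",[[.021,.068,.03],[.021,.05,.03],[-.021,.068,.03],[-.021,.05,.03],[.023,-.036,.057],[-.023,-.036,.057],[.023,-.052,.057],[-.023,-.052,.057]],
      c1([(93,446),(122,446),(91,521),(119,521),(283,444),(281,528),(312,444),(310,528)])),
    ("side",[[.021,.05,.03],[-.021,.05,.03],[.023,-.036,.057],[-.023,-.036,.057],[.021,.068,.012],[-.021,.068,.012]],c2([(573,230),(665,230),(558,92),(648,92),(575,275),(668,275)]))]
w,e=fit(cl,[.5,.28,0]);print("clamp",w[:2],np.degrees(w[2]),e.tolist())
print(Ro.from_euler("xyz",r.get_state()["eef_rot"],degrees=True).as_matrix().round(3))
E
```

```text
rack [0.63341548 0.25567944] -16.759109184220332 [[0.4, -0.2], [0.3, -0.4], [0.1, 0.2], [-0.1, -0.5], [1.5, 1.1], [-0.3, 0.7], [0.2, 0.2]]
clamp [0.42342668 0.22352439] -1.2661982449674551 [[-0.9, -0.8], [0.3, -0.5], [-1.3, 0.1], [0.3, 0.3], [0.4, -0.8], [0.3, 0.1], [0.6, -0.5], [0.7, 0.4], [-0.4, -0.3], [1.3, -0.1], [-0.5, -0.2], [2.3, -0.1], [-0.5, 2.8], [1.1, 3.0]]
[[-0.    -0.385 -0.923]
 [-0.001 -0.923  0.385]
 [-1.     0.001 -0.   ]]
```

```bash
cat >> h.py <<'E'
RK=np.array([.6334,.2557,np.radians(-16.76)]); CL=np.array([.4234,.2235,np.radians(-1.27)])
def Rt(yaw,tilt): # tool frame: x=-boardz, y=-boardx
    R=Ro.from_euler("z",yaw)*Ro.from_euler("y",-tilt,degrees=True); M=R.as_matrix()
    return np.c_[-M[:,2],-M[:,0],M[:,1]]
def rackp(z,x=0,y=0): return pose(*RK,[B(x,y,z)])[0]
def clampp(x,y,z): return pose(*CL,[[x,y,z]])[0]
def go(p,M,q=True):
    s=r.get_state(); C=Ro.from_euler("xyz",s["eef_rot"],degrees=True)
    if q: print("t",round(s["time_s"],2),"tcp",np.round(s["tcp_pos"],4),"w",round(s["gripper_width"],4),"F",np.round(s["contact_force"],1),"q",np.round(s["joints"]))
    print("shift",np.round((p-np.array(s["tcp_pos"]))*1e3,1),"turn",np.round((Ro.from_matrix(M)*C.inv()).as_rotvec(),4),"len",np.linalg.norm((Ro.from_matrix(M)*C.inv()).as_rotvec()).round(3))
E
python3 - <<'E'
from h import *
go(np.array([.45,.28,.25]),Rt(RK[2],18))
E
```

```text
t 0.15 tcp [0.2595 0.6227 0.2259] w 0.0874 F [ 0.9 -0.1  0.5] q [ 84.  21.   1.  -0. -70. -17.]
shift [ 190.5 -342.7   24.1] turn [ 0.1478 -0.3122 -1.4553] len 1.496
```

Request:
carry_out:
  moves:
    - [20,-35,3,0.015,-0.031,-0.146,100]
    - [40,-70,6,0.03,-0.062,-0.29,100]
    - [60,-105,8,0.044,-0.094,-0.437,100]
    - [80,-140,10,0.059,-0.125,-0.582,100]
    - [95,-172,12,0.074,-0.156,-0.728,100]

```text
time_s: 0.65
tcp_pos: [0.3554, 0.4491, 0.2385]
eef_rot: [-110.9, 80.3, 4.3]
contact_force: [0.3, -0.2, -0.6]
gripper_width: 0.0877
```

Request:
carry_out:
  moves:
    - [20,-35,3,0.015,-0.031,-0.146,100]
    - [40,-70,6,0.03,-0.062,-0.29,100]
    - [60,-105,8,0.044,-0.094,-0.437,100]
    - [80,-140,10,0.059,-0.125,-0.582,100]
    - [95,-171,12,0.074,-0.156,-0.728,100]

```text
time_s: 1.15
tcp_pos: [0.4501, 0.2781, 0.2507]
eef_rot: [-89.7, 71.9, -16.9]
contact_force: [0.5, -0.1, -0.4]
gripper_width: 0.0876
```

```bash
python3 - <<'E'
from h import *
go(np.array([.45,.28,.25]),Rt(RK[2],18)); go(rackp(.12),Rt(RK[2],18),0)
p=r.camera_params("wrist"); im=r.capture("wrist")
import pickle; pickle.dump(p,open("w1.pkl","wb"))
cv2.imwrite("pics/w1raw.png",im)
print(proj("wrist",np.array([rackp(.064),clampp(0,0,.044)]),p).round())
cv2.imwrite("pics/w1.png",im)
E
```

```text
t 1.15 tcp [0.4501 0.2781 0.2507] w 0.0876 F [ 0.5 -0.1 -0.4] q [ 66.  -0. -33.  22. -57. -95.]
shift [-0.1  1.9 -0.7] turn [-0.0009  0.0025  0.0065] len 0.007
shift [ 147.8  -11.7 -100.5] turn [-0.0009  0.0025  0.0065] len 0.007
[[220. 250.]
 [394. 161.]]
```

View pics/w1.png

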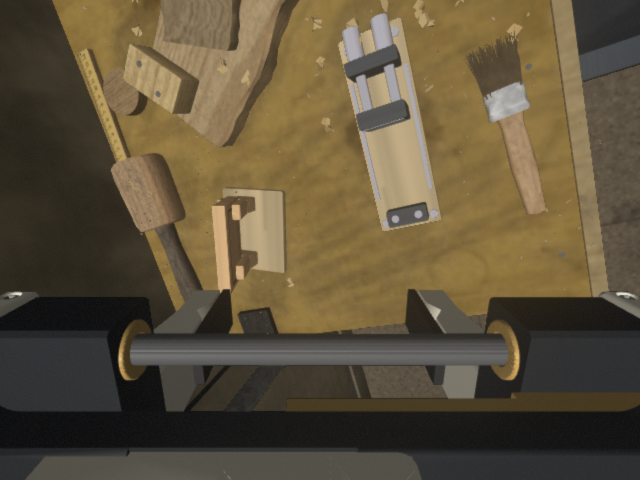

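The wrist view shows the board's top face around (222,247), where I predicted (220,250). The clamp's stop is near (408,215) and its jaw near (382,115). I'll crop to refine.

```bash
python3 - <<'E'
import cv2
a=cv2.imread("pics/w1.png"); cv2.imwrite("pics/w1c.png",cv2.resize(a[85:305,195:455],None,fx=2.7,fy=2.7,interpolation=cv2.INTER_CUBIC))
E
```

```text
(no output)
```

View pics/w1c.png

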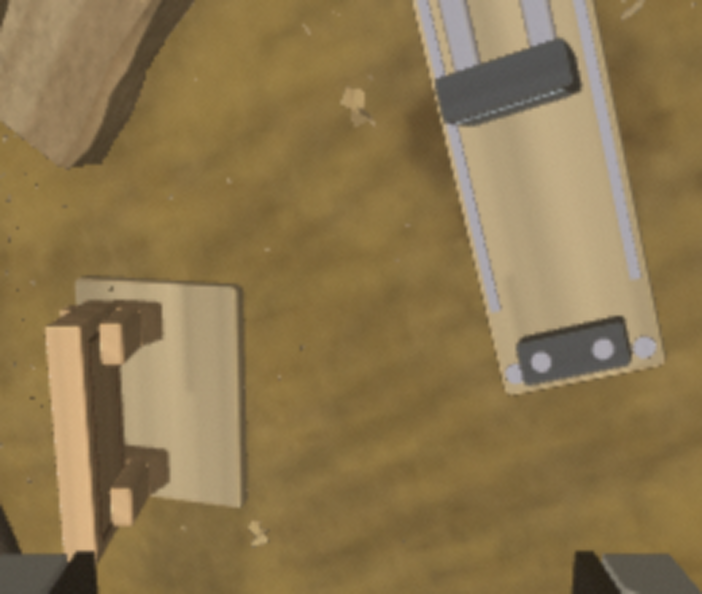

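```bash
python3 - <<'E'
from h import *
import pickle; p=pickle.load(open("w1.pkl","rb"))
c=lambda L:[(a/2.7+195-.3,b/2.7+85-.3) for a,b in L]
c1=lambda L:[(a/3.4+235-.35,b/3.4+170-.35) for a,b in L]
c2=lambda L:[(a/4+230-.37,b/4+220-.37) for a,b in L]
t=.064
wr=("wrist",[B(.007,-.05,t),B(-.007,-.05,t),B(.007,.05,t),B(-.007,.05,t)],c([(47,327),(83,325),(64,558),(96,553)]),p)
rk=[("top",[B(.007,.05,t),B(-.007,.05,t),B(.007,-.05,t),B(-.007,-.05,t)],c1([(60,72),(53,98),(243,127),(236,155)])),
    ("side",[B(-.007,.05,t),B(.007,.05,t),B(-.007,-.05,t)],c2([(137,124),(113,112),(226,38)]))]
wc=("wrist",[[.021,.05,.03],[-.021,.05,.03],[-.021,.068,.03],[.021,.068,.03],[.023,-.052,.057],[-.023,-.052,.057],[-.033,.08,.012],[.033,.08,.012]],c([(517,335),(623,318),(630,360),(524,380),(437,90),(566,41),(664,364),(508,395)]),p)
cl=("top",[[.021,.068,.03],[.021,.05,.03],[-.021,.068,.03],[-.021,.05,.03],[.023,-.036,.057],[-.023,-.036,.057],[.023,-.052,.057],[-.023,-.052,.057]],
      c1([(93,446),(122,446),(91,521),(119,521),(283,444),(281,528),(312,444),(310,528)]))
cs=("side",[[.021,.05,.03],[-.021,.05,.03],[.023,-.036,.057],[-.023,-.036,.057]],c2([(573,230),(665,230),(558,92),(648,92)]))
for n,o,x in(("rackW",[wr],RK),("rackall",[wr]+rk,RK),("clW",[wc],CL),("clall",[wc,cl,cs],CL)):
    v,e=fit(o,x);print(n,v[:2].round(4),np.degrees(v[2]).round(2),e.tolist())
E
```

```text
rackW [0.6314 0.2556] -18.88 [[-0.1, -2.0], [0.2, -0.8], [-0.6, 1.6], [0.2, 3.8]]
rackall [0.6322 0.2557] -18.1 [[-1.2, -1.9], [-0.9, -0.9], [-0.6, 1.8], [0.2, 3.8], [0.4, -0.2], [0.1, -0.4], [-0.3, 1.4], [-0.7, 0.6], [1.5, 1.2], [-0.3, 0.7], [1.4, 0.4]]
clW [0.4236 0.221 ] -1.59 [[-1.2, 1.1], [-0.1, -1.1], [0.7, 0.3], [-0.2, 0.6], [-1.1, -7.3], [0.3, -5.3], [2.1, 3.9], [-0.3, 3.6]]
clall [0.4237 0.2224] -1.43 [[-0.8, 2.5], [0.2, 0.2], [1.1, 1.5], [0.2, 1.9], [-1.0, -5.7], [0.4, -3.7], [2.5, 5.0], [0.1, 4.8], [-0.3, -1.1], [1.0, -0.7], [-0.7, -0.2], [0.9, 0.1], [1.0, -0.9], [0.9, 0.0], [1.3, -0.6], [1.3, 0.3], [-0.7, -0.6], [0.9, -0.4], [-0.6, -0.5], [2.1, -0.3]]
```

```bash
sed -i 's/^RK=.*/RK=np.array([.6330,.2557,np.radians(-17.3)]); CL=np.array([.4236,.2225,np.radians(-1.4)])/' h.py; python3 - <<'E'
from h import *
go(rackp(.12),Rt(RK[2],18)); print((rackp(.032)-rackp(.12))*1e3)
E
```

```text
t 1.2 tcp [0.4503 0.2747 0.2503] w 0.0874 F [ 0.1 -4.1 -2.4] q [ 65.  -1. -33.  22. -57. -95.]
shift [ 147.3   -8.  -100.2] turn [-0.0004  0.0032  0.0078] len 0.008
[ 25.96328351  -8.0866623  -83.69297343]
```

Request:
carry_out:
  moves:
    - [45,-2,-30,0,0,0,60]
    - [95,-5,-65,0,0.002,0.004,60]
    - [130,-6,-90,0,0.003,0.008,60]
    - [145,-6,-99,0,0.003,0.008,60]
    - [147,-6,-100,0,0.003,0.008,60]

```text
time_s: 1.7
tcp_pos: [0.5977, 0.2724, 0.147]
eef_rot: [-90.9, 72.2, -17.3]
contact_force: [0.3, -0.1, 0.0]
gripper_width: 0.0551
```

```bash
python3 - <<'E'
from h import *
p=r.camera_params("wrist");im=r.capture("wrist")
go(rackp(.12),Rt(RK[2],18))
t=.064
P=proj("wrist",pose(*RK,[B(.007,-.05,t),B(-.007,-.05,t),B(-.007,.05,t),B(.007,.05,t)]),p)
cv2.polylines(im,[np.int32(P*8)],True,(0,0,255),1,shift=3)
x0,y0=np.int32(P.mean(0))-[150,110]; x0=max(x0,0);y0=max(y0,0)
print(x0,y0);cv2.imwrite("pics/w2.png",cv2.resize(im[y0:y0+240,x0:x0+320],None,fx=2.2,fy=2.2,interpolation=cv2.INTER_CUBIC))
E
```

```text
t 1.75 tcp [0.5972 0.2728 0.1482] w 0.0538 F [-0.5  0.4 -0.1] q [ 50.  16. -29.  26. -41. -85.]
shift [ 0.4 -6.   1.9] turn [ 0.0028 -0.0044 -0.0152] len 0.016
165 146
```

View pics/w2.png

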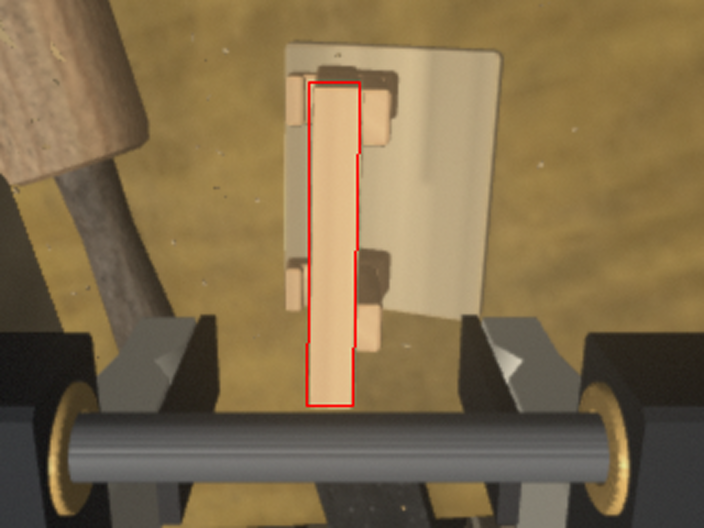

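The outline projected from the fit lies on the board's top face within about 2 px, and the fingers (217 and 460) straddle it. I'll align and descend.

Request:
carry_out:
  moves:
    - [0,-6,2,0.003,-0.004,-0.012,60]
    - [7,-8,-20,0.003,-0.004,-0.012,60]
    - [15,-10.5,-46,0.003,-0.004,-0.012,60]
    - [22,-13,-70,0.003,-0.004,-0.012,60]
    - [26,-14,-82,0.003,-0.004,-0.012,60]

```text
time_s: 2.25
tcp_pos: [0.6216, 0.2597, 0.0682]
eef_rot: [-89.3, 71.9, -16.4]
contact_force: [-0.7, 0.2, 0.9]
gripper_width: 0.0525
```

Request:
carry_out:
  moves:
    - [0,0,0,0,0,0,60]
    - [0,0,0,0,0,0,60]

```text
time_s: 2.45
tcp_pos: [0.6225, 0.2605, 0.07]
eef_rot: [-89.1, 71.9, -16.1]
contact_force: [-0.4, 0.9, 0.6]
gripper_width: 0.0526
```

```bash
python3 - <<'E'
from h import *
go(rackp(.032),Rt(RK[2],18))
E
```

```text
t 2.45 tcp [0.6225 0.2605 0.07  ] w 0.0526 F [-0.4  0.9  0.6] q [ 45.  22. -35.  35. -29. -93.]
shift [ 1.1 -1.8 -3.6] turn [-0.004   0.0034 -0.0056] len 0.008
```

Request:
carry_out:
  moves:
    - [1,-1.5,-3,-0.003,0.003,-0.004,60]
    - [1,-1.5,-3,-0.003,0.003,-0.004,20]
    - [1,-1.5,-3,-0.003,0.003,-0.004,5]
    - [1,-1.5,-3,-0.003,0.003,-0.004,0]
    - [1,-1.5,-3,-0.003,0.003,-0.004,0]
  squeeze: 35

```text
time_s: 2.95
tcp_pos: [0.6237, 0.2587, 0.0658]
eef_rot: [-90.0, 72.0, -17.2]
contact_force: [-0.2, 0.4, 1.1]
gripper_width: 0.0259
```

Request:
carry_out:
  moves:
    - [0,0,0,0,0,0,0]
    - [0,0,0,0,0,0,0]
    - [0,0,0,0,0,0,0]

```text
time_s: 3.25
tcp_pos: [0.6236, 0.2585, 0.0655]
eef_rot: [-90.0, 72.0, -17.3]
contact_force: [-1.3, -0.2, -0.5]
gripper_width: 0.014
```

```bash
python3 - <<'E'
from h import *
go(rackp(.032),Rt(RK[2],18))
d=(rackp(.082)-rackp(.032))*1e3; print(d)
E
```

```text
t 3.25 tcp [0.6236 0.2585 0.0655] w 0.014 F [-1.3 -0.2 -0.5] q [ 45.  22. -35.  35. -29. -93.]
shift [-0.   0.1  0.9] turn [ 0.     -0.0009 -0.0011] len 0.001
[-14.75186563   4.59469449  47.55282581]
```

Gripped at 14.0 mm. I'll lift along the board's slope.

Request:
carry_out:
  moves:
    - [-3,1,10,0,0,0,0]
    - [-8,2.5,26,0,0,0,0]
    - [-15,4.5,48,0,0,0,0]
    - [-19,6,62,0,0,0,0]
    - [-25,8,80,0,0,0,0]

```text
time_s: 3.75
tcp_pos: [0.598, 0.2666, 0.1464]
eef_rot: [-90.0, 72.1, -17.3]
contact_force: [-0.9, 0.5, -1.5]
gripper_width: 0.0139
```

```bash
python3 - <<'E'
from h import *
go(clampp(0,.024,.13),Rt(CL[2],0))
E
```

```text
t 3.75 tcp [0.598  0.2666 0.1464] w 0.0139 F [-0.9  0.5 -1.5] q [ 49.  16. -30.  26. -40. -86.]
shift [-173.8  -20.1  -16.4] turn [0.0509 0.3094 0.2741] len 0.416
```

Request:
carry_out:
  moves:
    - [-35,-4,-3,0.01,0.062,0.055,0]
    - [-70,-8,-6,0.02,0.124,0.11,0]
    - [-105,-12,-10,0.03,0.186,0.165,0]
    - [-140,-16,-13,0.04,0.248,0.22,0]
    - [-174,-20,-16,0.051,0.309,0.274,0]

```text
time_s: 4.25
tcp_pos: [0.4225, 0.247, 0.1302]
eef_rot: [37.8, 89.8, 126.6]
contact_force: [1.3, -0.2, -2.0]
gripper_width: 0.0137
```

Request:
carry_out:
  moves:
    - [0,0,0,0,0,0,0]
    - [0,0,0,0,0,0,0]
    - [0,0,0,0,0,0,0]

```text
time_s: 4.55
tcp_pos: [0.425, 0.247, 0.13]
eef_rot: [-71.2, 89.9, 17.4]
contact_force: [0.2, 0.3, -1.0]
gripper_width: 0.0138
```

```bash
python3 - <<'E'
from h import *
p=r.camera_params("wrist");im=r.capture("wrist")
t=r.capture("top");s=r.capture("side")
go(clampp(0,.024,.13),Rt(CL[2],0))
cv2.imwrite("pics/w3raw.png",im)
a=cv2.resize(im,(400,300)); b=cv2.resize(t[250:370,220:380],(400,300),interpolation=2); c=cv2.resize(s[190:310,300:460],(400,300),interpolation=2)
st=r.get_state();M=Ro.from_euler("xyz",st["eef_rot"],degrees=True).as_matrix();T=np.array(st["tcp_pos"])
# board lower corners from tool
Q=np.array([T+M@[z-0.0,x,y] for z in(.031,-.033) for y in(-.05,.05) for x in(-.007,.007)])
print(Q.round(3).tolist())
i2=s.copy()
for q in proj("side",Q): cv2.circle(i2,tuple(np.int32(q*8)),8,(0,0,255),-1,shift=3)
d=cv2.resize(i2[190:310,300:460],(400,300),interpolation=2)
cv2.imwrite("pics/m3.png",np.vstack([np.hstack([a,b]),np.hstack([c,d])]))
E
```

```text
t 4.7 tcp [0.4249 0.2466 0.1295] w 0.0142 F [ 0.1 -0.1 -0. ] q [ 53.   8. -30.   0. -52. -55.]
shift [-0.7 -0.1  0.5] turn [0.0002 0.0013 0.0003] len 0.001
[[0.431, 0.196, 0.098], [0.417, 0.197, 0.098], [0.433, 0.296, 0.098], [0.419, 0.297, 0.098], [0.431, 0.196, 0.162], [0.417, 0.197, 0.162], [0.433, 0.296, 0.162], [0.419, 0.297, 0.162]]
```

View pics/m3.png

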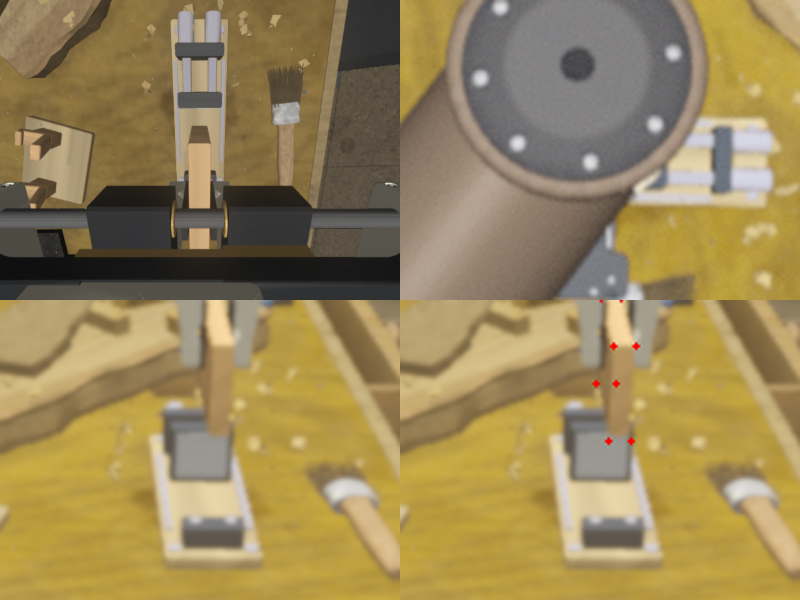

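The board hangs upright and parallel to the clamp. In the side view its bottom end, at (607,433) in the last panel, is about 2.5 camera px above the prediction, so its bottom is perhaps 2–3 mm higher than assumed. That errs on the safe side. I'll lower it to above the stop and push the jaw back.

Request:
carry_out:
  moves:
    - [-1,0,-20,0,0,0,0]
    - [-1,0,-40,0,0,0,0]
    - [-1,0,-55,0,0,0,0]
    - [-1,0,-62,0,0,0,0]
    - [-1,0,-62,0,0,0,0]
  squeeze: 55

```text
time_s: 5.2
tcp_pos: [0.4233, 0.246, 0.0666]
eef_rot: [175.8, 89.9, -95.6]
contact_force: [0.0, 0.2, -0.5]
gripper_width: 0.0135
```

Request:
carry_out:
  moves:
    - [0,-4,0,0,0,0,0]
    - [0,-8,0,0,0,0,0]
    - [0,-11,0,0,0,0,0]
    - [0,-14,0,0,0,0,0]
    - [0,-14,0,0,0,0,0]

```text
time_s: 5.7
tcp_pos: [0.424, 0.2329, 0.0682]
eef_rot: [-53.3, 89.8, 35.3]
contact_force: [-0.5, 3.2, -0.8]
gripper_width: 0.0138
```

Request:
carry_out:
  moves:
    - [0,-4,0,0,0,0,0]
    - [0,-8,0,0,0,0,0]
    - [0,-12,0,0,0,0,0]
    - [-0.5,-16,0,0,0,0,0]
    - [-0.5,-16,0,0,0,0,0]

```text
time_s: 6.2
tcp_pos: [0.4237, 0.2168, 0.0679]
eef_rot: [-61.9, 89.8, 26.7]
contact_force: [0.8, 4.5, 0.7]
gripper_width: 0.0139
```

```bash
python3 - <<'E'
from h import *
go(clampp(0,-.006,.067),Rt(CL[2],0))
w=r.capture("wrist");s=r.capture("side")
b=cv2.resize(w[0:300,120:520],(400,300)); c=cv2.resize(s[220:300,340:447],(400,300),interpolation=2)
cv2.imwrite("pics/m4.png",np.hstack([b,c]))
E
```

```text
t 6.2 tcp [0.4237 0.2168 0.0679] w 0.0139 F [0.8 4.5 0.7] q [ 51.  12. -36.   0. -42. -52.]
shift [-0.3 -0.3 -0.9] turn [-0.0012  0.0024 -0.    ] len 0.003
```

View pics/m4.png

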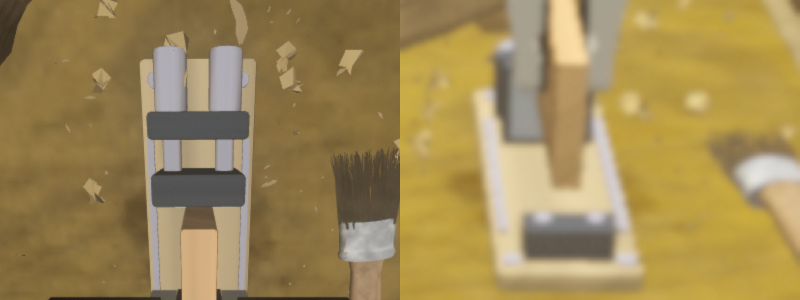

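The jaw is pushed back (4.5 N) and the board lines up with it (both at column 198). It is clear of the stop, so I'll lower it.

Request:
carry_out:
  moves:
    - [-0.3,0,-6,0,0,0,0]
    - [-0.3,0,-12,0,0,0,0]
    - [-0.3,0,-17,0,0,0,0]
    - [-0.3,0,-21,0,0,0,0]
    - [-0.3,0,-22,0,0,0,0]

```text
time_s: 6.8
tcp_pos: [0.4225, 0.2163, 0.0448]
eef_rot: [-151.4, 90.0, -62.8]
contact_force: [-0.1, 4.9, 1.8]
gripper_width: 0.0137
```

Request:
carry_out:
  moves:
    - [0,0,-1,0,0,0,0]
    - [0,0,-2,0,0,0,0]
    - [0,0,-2,0,0,0,0]

```text
time_s: 7.1
tcp_pos: [0.4227, 0.2165, 0.0434]
eef_rot: [-89.0, 89.9, -0.4]
contact_force: [0.8, 3.8, -0.9]
gripper_width: 0.0139
```

Request:
carry_out:
  moves:
    - [0,0,-1,0,0,0,0]
    - [0,0,-1,0,0,0,0]
    - [0,0,-2,0,0,0,0]
    - [0,0,-2,0,0,0,0]

```text
time_s: 7.5
tcp_pos: [0.4229, 0.2165, 0.0427]
eef_rot: [-83.6, 89.9, 5.1]
contact_force: [-5.0, 2.6, 17.5]
gripper_width: 0.0136
```

Request:
carry_out:
  moves:
    - [0,0,-1,0,0,0,0]
    - [0,0,-1,0,0,0,0]
    - [0,0,-1,0,0,0,0]

```text
time_s: 7.8
tcp_pos: [0.4229, 0.2165, 0.0426]
eef_rot: [-79.1, 89.9, 9.6]
contact_force: [-8.9, 0.7, 30.2]
gripper_width: 0.0133
```

Seated on the base at the expected height (TCP 42.6 mm). I'll ease the downforce and slide to the stop.

Request:
carry_out:
  moves:
    - [0,0,2.2,0,0,0,0]
    - [0,2,2.2,0,0,0,0]
    - [0,4,2.2,0,0,0,0]
    - [0,5,2.2,0,0,0,0]
    - [0,5,2.2,0,0,0,0]

```text
time_s: 8.3
tcp_pos: [0.4229, 0.2214, 0.0428]
eef_rot: [-126.4, 89.9, -37.8]
contact_force: [-0.5, 1.4, 6.6]
gripper_width: 0.0137
```

Request:
carry_out:
  moves:
    - [0,1,0,0,0,0,0]
    - [0,2,0,0,0,0,0]
    - [0,2,0,0,0,0,0]

```text
time_s: 8.6
tcp_pos: [0.4228, 0.222, 0.0428]
eef_rot: [-171.8, 89.8, -83.1]
contact_force: [2.4, -5.0, 9.6]
gripper_width: 0.0136
```

Request:
carry_out:
  moves:
    - [0,-1,0.5,0,0,0,0]
    - [0,-1,0.5,0,0,0,0]
    - [0,-1,0.5,0,0,0,40]
    - [0,-1,0.5,0,0,0,40]
    - [0,-1,0.5,0,0,0,40]
  squeeze: 10

```text
time_s: 9.1
tcp_pos: [0.4223, 0.222, 0.0429]
eef_rot: [-171.0, 89.9, -82.4]
contact_force: [0.1, -0.8, -1.1]
gripper_width: 0.0316
```

Request:
carry_out:
  moves:
    - [0,0,0,0,0,0,40]
    - [0,0,10,0,0,0,40]
    - [0,0,35,0,0,0,40]
    - [0,0,80,0,0,0,40]
    - [0,0,120,0,0,0,40]

```text
time_s: 9.6
tcp_pos: [0.4227, 0.2222, 0.1656]
eef_rot: [-105.6, 89.9, -17.0]
contact_force: [0.9, 0.8, 0.1]
gripper_width: 0.0351
```

Request:
carry_out:
  moves:
    - [-20,40,20,0,0,0,40]
    - [-40,80,30,0,0,0,40]
    - [-40,120,30,0,0,0,40]
    - [-40,160,30,0,0,0,40]
    - [-40,160,30,0,0,0,40]

```text
time_s: 10.1
tcp_pos: [0.3828, 0.3866, 0.1939]
eef_rot: [-59.4, 89.9, 29.3]
contact_force: [-0.1, -0.3, -1.2]
gripper_width: 0.0351
```

```bash
python3 - <<'E'
from h import *
go(clampp(0,0,.067),Rt(CL[2],0))
p=r.camera_params("wrist");w=r.capture("wrist");t=r.capture("top");s=r.capture("side")
q=proj("wrist",np.array([clampp(0,0,.076)]),p)[0];print(q)
x0,y0=[int(v) for v in np.clip(q-[100,75],0,[440,330])];print(x0,y0)
f=lambda i:cv2.resize(i,(400,300),interpolation=2)
W=f(w[y0:y0+150,x0:x0+200])
cv2.imwrite("pics/m5.png",np.vstack([np.hstack([f(w),W]),np.hstack([f(t[265:355,240:360]),f(s[220:310,330:450])])]))
E
```

```text
t 10.1 tcp [0.3828 0.3866 0.1939] w 0.0351 F [-0.1 -0.3 -1.2] q [ 66.  10. -19.   0. -62. -67.]
shift [  40.8 -164.1 -126.9] turn [-0.0012  0.0022 -0.0027] len 0.004
[255.57865631  13.80326217]
155 0
```

View pics/m5.png

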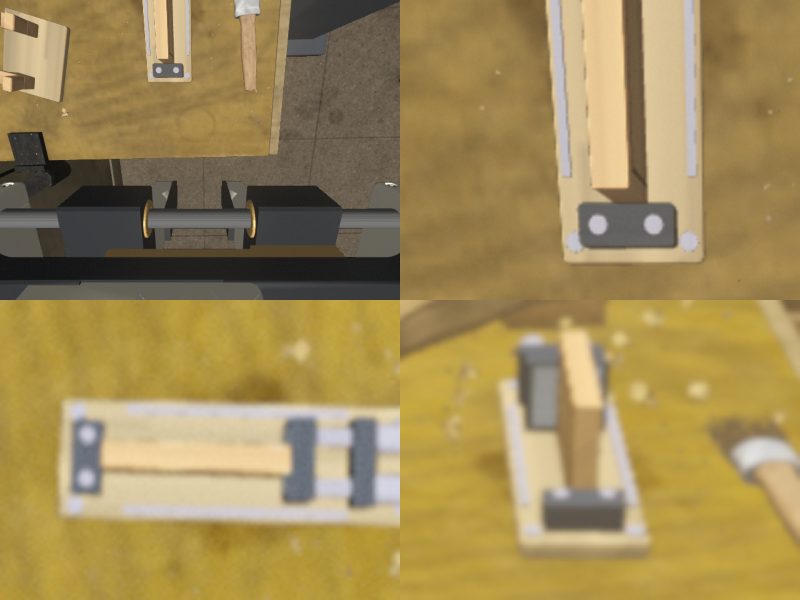

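The board stands between stop and jaw, parallel to the plate rails, and the gripper is away from it. In the top panel it runs from (103,454) to (292,460). I'll do a quick numeric check from that panel, then hand in.

```bash
python3 - <<'E'
from h import *
c=lambda L:[(a/3.333+240-.35,b/3.333+265-.35) for a,b in L]
o=("top",[[.007,.05,.076],[-.007,.05,.076],[.007,-.05,.076],[-.007,-.05,.076]],c([(103,440),(103,468),(292,446),(292,475)]))
v,e=fit([o],CL);R=v-CL;print("board",v[:2].round(4),"yaw",np.degrees(v[2]).round(2),"vs clamp mm",(R[:2]*1e3).round(1),np.degrees(R[2]).round(2),e.tolist())
if abs(R[0])<.006 and abs(R[1])<.008 and abs(R[2])<.06: print(r.close_job())
E
```

```text
board [0.2679 0.2212] yaw -1.93 vs clamp mm [-155.7   -1.3] -0.53 [[-0.5, -0.0], [-0.9, -0.0], [0.8, 0.2], [0.6, -0.2]]
```

The x value is off because I forgot the panel's 300-row offset in the montage. I'll correct that and rerun.

```bash
python3 - <<'E'
from h import *
c=lambda L:[(a/3.333+240-.35,(b-300)/3.333+265-.35) for a,b in L]
o=("top",[[.007,.05,.076],[-.007,.05,.076],[.007,-.05,.076],[-.007,-.05,.076]],c([(103,440),(103,468),(292,446),(292,475)]))
v,e=fit([o],CL);R=v-CL;print("board",v[:2].round(4),"yaw",np.degrees(v[2]).round(2),"vs clamp mm",(R[:2]*1e3).round(1),np.degrees(R[2]).round(2),e.tolist())
if abs(R[0])<.006 and abs(R[1])<.008 and abs(R[2])<.06: print(r.close_job())
E
```

```text
board [0.4219 0.2224] yaw -1.5 vs clamp mm [-1.7 -0.1] -0.1 [[0.3, 0.2], [-0.1, -0.2], [0.0, 0.4], [-0.2, -0.4]]
the job is handed in; nothing more can be done
None
```

The board is loaded in the spring clamp, and I handed the job in at about 10 s. I gripped the board in the rack, lifted it along the slope, turned it upright and pushed the jaw back with the board's end. Then I lowered it onto the base plate, slid it against the stop, let go and backed away.

**Last checks:**
- **Position:** the final camera fit puts the board 1.7 mm off the clamp's centre line across it, 0.1 mm off along it, and 0.1° out of square. The calibration is good to about 2 mm.
- **Seating:** contact with the base came at a tool height of 42.6 mm, as expected for the board's lower edge resting on the plate. The force there reached 30 N for a moment while I pressed down to feel the base.
- **Release:** the pictures show the board upright between jaw and stop, with the gripper clear and only sensor-level force readings.
- **Other items:** the brush looked undisturbed in the final pictures. I did not look at the mallet and disc again, but the arm never went near them.

**Disagreements along the way:**
- The wrist camera put the clamp about 2 mm from where the top camera did, and some jaw and plate corners were off by up to 7 px. I settled the fit by contact force instead.
- Before lowering, the side view suggested the board's bottom was 2–3 mm higher than I assumed. The contact height did not bear that out.
- My first run of the final check had a pixel-offset error and gave a wrong x, which I corrected before handing in.

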